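# Rock test of the steriliser's base plate

### The arm

A 7-joint arm with a two-finger parallel gripper is mounted at the origin on the work surface. World frame = base frame: x ahead of the robot, y to its left, z up, the work surface at z = 0. Lengths are in m, angles in rad, forces in N, time in s.
With the tool pointing down it reaches from about 0.425 to 0.925 m from the base axis. Payload 6.8 kg.
Tool frame: the origin (TCP) lies between the finger pads; the fingertips stand 22 mm ahead of it and the grasp point (between the pads) lies 3 mm ahead of it (bot.tip_reach is the distance from the TCP to the fingertips, in m); z points along the fingers, x is the direction in which the jaws open and shut, and the axes are right-handed (so a half turn about z gives the same grasp; the last joint's range is limited). The gripper opens to 85 mm and grips with 20 to 120 N. Pads are 22 mm wide; open, the fingers measure 114 mm over their backs; the gripper's body (76 mm by 85 mm) begins 54 mm behind the grasp point. The pads swing forward as they close: fully open they stand 13 mm farther back than shut.
Start: joints at [0.999, 0.477, 0.022, 1.555, -0.011, 1.109, -0.083], TCP at [0.302, -0.604, 0.253] pointing down, gripper open.
Joint ranges: [-2.96, 2.96], [-0.34, 2.1], [-1.41, 1.46], [0.24, 2.44], [-1.37, 4.51], [0.17, 1.92], [-2.96, 2.96]. Speed limits (rad/s): [2.39, 2.39, 3.14, 3.14, 3.14, 3.14, 3.14].

### API

Orientations are given as a unit quaternion [w, x, y, z].
In Python, from station import bot gives the robot as it stands.
- The arm moves only by the tool step_arm, never from a script. Its argument "targets" is a list of rows, each a list of 5 numbers: the shift along the tool's x, y, z in mm, then the turn about the tool's z in degrees, then the closure, from 0 (fully open) to 1 (shut). In form: [[dx, dy, dz, spin, jaw], ...]. A call has 1 to 20 rows; each row is the pose to reach, as a shift and turn from the pose commanded when the call began, along the tool's axes at that moment; what a row does not reach only later rows make up. A row lasts 1/12 s, in which the tool goes at most 41.7 mm and 7.16 degrees, less where a joint would pass 70% of its speed; a pose out of reach is approached as far as the arm can. A call with a gripper value outside its range is refused whole. The fingers move at their own pace and stop on an object; "newtons" is the grip in N (left out, the last holds). Time passes only in rows, so rows that repeat a pose let the fingers close. It gives the time, the measured TCP pose, the force and the opening at its end, in the units of the state.
- bot.get_obs(): the state, without advancing time (a new reading comes with each control period).
- bot.read_camera(name): name is "scene" or "top"; returns a dict with "frame" (400x640x3 uint8, red, green, blue), "z_map" (400x640 float32, m along the optical axis (not along the pixel's ray), 0 where there is no reading), "fov_y" (degrees; the focal length in pixels is half the picture's height over the tangent of half this angle, whatever the lens; pixels are square), "cx", "cy" (the principal point, pixels), "R" (3x3) and "t" (3): a world point X has camera coordinates R X + t. Camera axes: x right, y down, z forward; pixel columns grow to the right and rows downward; lengths in m; the calibration is good to about 2 mm. A picture is of the moment at which its call begins.
- bot.hand_in(): hands the job in, once; it reports no verdict.
The state is a dict: "t": time; "q": joint angles; "joint_vel": joint speeds; "joint_torque": joint torques, N m; "eef_pos": TCP position; "tool_rot": TCP orientation; "contact_force": force on the tool from outside, world axes, zero at the start; "torque": the same for the moment, N m; "gripper_width": opening from 0.0 (shut) to 1.0 (fully open).
Only numpy, scipy, OpenCV 4.12 (cv2) and the standard library are available. Lean on these libraries where they do the work, as an engineer would, in place of code of your own. Each camera call takes 0.05 s, during which the arm holds its last target.

### The job

The bottle steriliser wobbles, so check its large round base plate, which lies bottom up on the black board. Lay the straightedge flat across the middle of the plate, set down gently and not dropped, and let it go; then press down the end with the hanging hole until it dips onto the plate's rim, and after that press down the plain end in the same way. Leave the straightedge lying level across the middle of the plate, and the plate where it was.

Things in the scene. Friction and masses are not known exactly. Their poses are not given: they have to be found in the camera images.
- straightedge: Aluminium flat bar 280 x 40 x 6 mm, on its middle a grey grip 70 mm long (along the bar), 14 wide, 24 tall (top 30 mm above the underside). 0.15 to 0.29 kg. Starts flat on the black board (4 mm thick), grip up, any yaw. Origin: centre of its underside; x along the bar to the end with the 16 mm hanging hole (126 mm from the middle), y across, z up. No other thing is a bar with a grip.
- hole_end (a point): Point on the straightedge's top face, 100 mm from its middle towards the end with the hole: where to press the first end.
- plain_end (a point): Point on the straightedge's top face, 100 mm from its middle towards the end without a hole: where to press the second end.
- base_plate: Large white disc, 200 mm across, 0.8 kg, loose on the board (the 96 mm disc is a lid). Its top bulges: a flat middle 70 mm across, 18 mm above the underside, slopes to 12 mm at the rim. The bar rests level there, ends in the air; 1 to 2 N on an end tips it 5 degrees onto the rim (pressing point sinks 6 mm); let go, it falls back. Origin: centre of underside; z up.
There are look-alikes about, which are no part of the job. What is shaped like the base_plate but pink is not meant.

How it is judged:
By the outcome, as a careful person would: the job done as asked, in the order asked, and still so for the second after the job is handed in, with the robot touching nothing.
It also fails if it takes over 51 s, if anything falls off the work surface, if the arm or the gripper's body presses on something with over 40 N, if the wrist force passes 120 N, or if a joint passes its speed limit or range.

## Working session

There is one attempt and no reset: what is moved stays moved. The work goes in short steps, Python scripts to look and compute and a tool call to move; the robot and the scene stay as the last step left them, time stands still between calls to the robot, and variables do not carry over. Pictures are saved under pics/ and viewed, and the job is handed in when it is done.

Besides the shell and the picture viewer there is one more tool, called after "Request:" as a command line: name --pt "numbers of a row" for each row, then --argument value for the rest. step_arm: Moves the arm, as the interface text tells. Its arguments: {"type":"object","properties":{"targets":{"type":"array"},"newtons":{"type":"number"}},"required":["targets"]}

```bash
ls; mkdir -p pics
cat > h.py <<'E'
import numpy as np, cv2
from station import bot
def cam(n,save=None):
    c=bot.read_camera(n)
    if save: cv2.imwrite('pics/'+save,c['frame'][:,:,::-1])
    np.savez(''+n+'.npz',**c)
    return c
def K(c):
    f=200/np.tan(np.radians(c['fov_y'])/2); return f
def xyz(c,u,v,z=None):
    f=K(c); z=c['z_map'][int(round(v)),int(round(u))] if z is None else z
    p=np.array([(u-c['cx'])/f*z,(v-c['cy'])/f*z,z]); return c['R'].T@(p-c['t'])
def ray(c,u,v,h):
    f=K(c); d=c['R'].T@np.array([(u-c['cx'])/f,(v-c['cy'])/f,1]); o=-c['R'].T@c['t']
    return o+d*(h-o[2])/d[2]
def proj(c,X):
    p=c['R']@np.array(X)+c['t']; f=K(c); return p[0]/p[2]*f+c['cx'],p[1]/p[2]*f+c['cy']
E
python3 - <<'E'
from h import *
a=cam('scene','s0.png');b=cam('top','t0.png')
for c in (a,b): print(c['fov_y'],c['cx'],c['cy'],c['R'],c['t'])
print(bot.get_obs(), bot.tip_reach)
E
```

```text
pics
53.97918916895814 324.43860671469525 201.99391882193282 [[-0.6712381   0.74113622  0.01251114]
 [ 0.55251729  0.51151735 -0.65808407]
 [-0.4941296  -0.43481848 -0.75284051]] [ 0.48598498 -0.16502478  1.26341416]
43.607274669110204 321.2816359083708 202.83458974460308 [[-3.24555164e-02 -9.99473181e-01  1.31309635e-05]
 [-9.79085003e-01  3.17908186e-02 -2.00952485e-01]
 [ 2.00846202e-01 -6.53487299e-03 -9.79600990e-01]] [-0.13857811  0.56186485  1.51388586]
{'t': 0.1, 'q': array([ 0.99890322,  0.47772759,  0.02233046,  1.55635436, -0.01148328,
        1.10930089, -0.08309003]), 'joint_vel': array([-0.00075987, -0.00317591,  0.00083823, -0.00291711, -0.00098031,
        0.00155741, -0.00119094]), 'joint_torque': array([ 4.50148407e-03, -5.97759426e+01,  1.61337107e+00, -2.81957996e+01,
        1.28390815e-02,  4.94078704e-03, -2.92664811e-05]), 'eef_pos': array([ 0.3017279 , -0.60324935,  0.25241512]), 'tool_rot': array([-3.79948273e-04,  8.50701444e-01, -5.25648516e-01, -7.39101043e-04]), 'contact_force': array([-0.6100124 ,  0.38280739, -0.51141884]), 'torque': array([ 0.0081241 , -0.0202279 ,  0.01888109]), 'gripper_width': 0.9988134662106478} 0.022
```

View pics/s0.png

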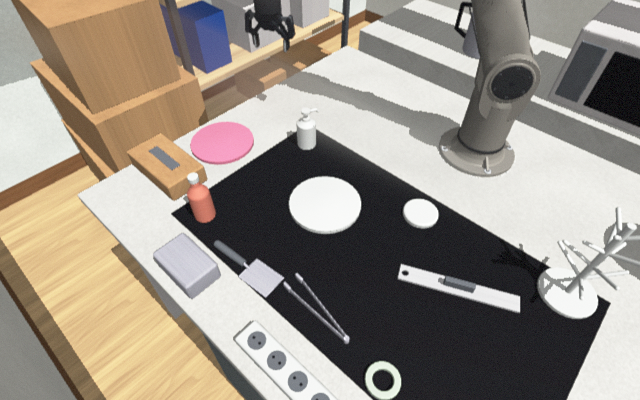

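View pics/t0.png

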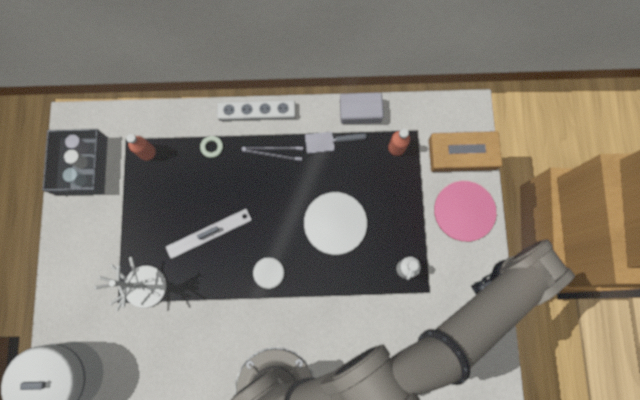

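The scene view shows the straightedge at about (459,287), with its hole at (405,272). In the top view it is at (208,233), hole at (244,215). For base_plate there are three discs: white large at scene (325,204)/top (336,223), white lid at (421,213)/(268,273), and pink at (222,142)/(465,211). The large white one on the black board fits. I'll confirm it in enlarged crops.

Run:
```python
from h import *
s=dict(np.load('scene.npz'));t=dict(np.load('top.npz'))
def crop(c,u0,v0,w,h,k,n):
    cv2.imwrite('pics/'+n,cv2.resize(c['frame'][v0:v0+h,u0:u0+w,::-1],None,fx=k,fy=k,interpolation=cv2.INTER_CUBIC))
crop(t,150,180,230,120,3.4,'t1.png'); crop(s,270,165,260,150,3,'s1.png')
# segmentation
for n,c,box in(('top',t,(295,180,375,265)),('scene',s,(280,165,370,240))):
    g=cv2.cvtColor(c['frame'],cv2.COLOR_RGB2GRAY); m=np.zeros_like(g);u0,v0,u1,v1=box
    m[v0:v1,u0:u1]=(g[v0:v1,u0:u1]>120)*255
    cs,_=cv2.findContours(m,0,1);k=max(cs,key=cv2.contourArea)[:,0]
    P=np.array([ray(c,u,v,0.016) for u,v in k]); 
    (x,y),r=cv2.minEnclosingCircle(P[:,:2].astype(np.float32)); print(n,'disc',x,y,r)
    H=cv2.convexHull(P[:,:2].astype(np.float32)); print(cv2.fitEllipse(H))
    uu,vv=proj(c,[x,y,.02]); print('centre by depth',uu,vv,xyz(c,uu,vv))
for n,c,box in(('top',t,(160,200,255,262)),('scene',s,(392,258,525,315))):
    g=cv2.cvtColor(c['frame'],cv2.COLOR_RGB2GRAY); m=np.zeros_like(g);u0,v0,u1,v1=box
    m[v0:v1,u0:u1]=(g[v0:v1,u0:u1]>110)*255
    cs,_=cv2.findContours(m,0,1);k=max(cs,key=cv2.contourArea)[:,0]
    P=np.array([ray(c,u,v,0.010)[:2] for u,v in k],np.float32)
    R=cv2.minAreaRect(P); print(n,'bar',R,cv2.boxPoints(R).tolist())
for n,c,h,g in(('top',t,(244,215),(208,233)),('scene',s,(405,272),(459,284))):
    print(n,ray(c,*h,.01),xyz(c,*h),ray(c,*g,.034),xyz(c,*g))
```

```text
top disc 0.4998987913131714 -0.19833944737911224 0.10243067145347595
((0.49991774559020996, -0.19832542538642883), (0.20196986198425293, 0.20354264974594116), 97.16291046142578)
centre by depth 334.88687882706034 222.28643908138315 [ 0.4997838  -0.19831636  0.02070148]
scene disc 0.504888117313385 -0.19827322661876678 0.10596992075443268
((0.5041440725326538, -0.1981239765882492), (0.20055316388607025, 0.21041160821914673), 140.3709716796875)
centre by depth 324.57888046891156 201.75968100957553 [ 0.5080901  -0.19545856  0.02487026]
top bar ((0.4800074100494385, 0.20773449540138245), (0.04583944380283356, 0.28490781784057617), 24.236053466796875) [[0.4006308913230896, 0.3282243311405182], [0.5175846815109253, 0.06842771172523499], [0.5593839287757874, 0.0872446596622467], [0.44243013858795166, 0.3470412790775299]]
scene bar ((0.4837150275707245, 0.20510151982307434), (0.045307695865631104, 0.2793770730495453), 24.300737380981445) [[0.40558287501335144, 0.32309073209762573], [0.5205538272857666, 0.06846701353788376], [0.5618472099304199, 0.08711230754852295], [0.4468762278556824, 0.3417360186576843]]
top [0.5348025  0.09312696 0.01      ] [0.53619326 0.0942633  0.0024786 ] [0.47641996 0.20293068 0.034     ] [0.47631522 0.20277486 0.03469657]
scene [0.53362347 0.09108065 0.01      ] [0.53034822 0.0899041  0.00467208] [0.49030641 0.20652369 0.034     ] [0.48935666 0.20640817 0.03261774]
```

View pics/t1.png

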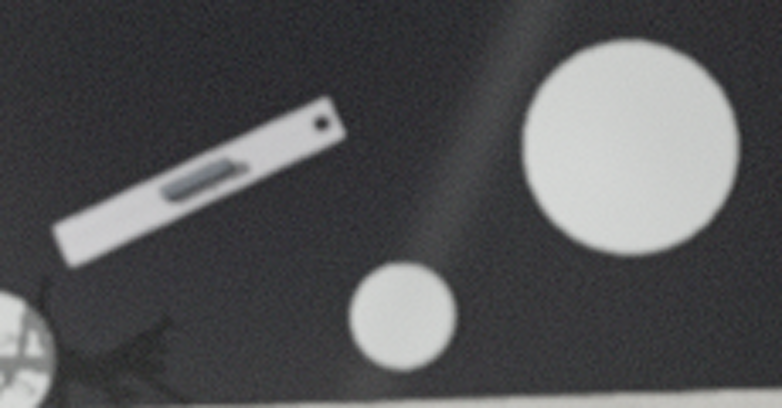

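View pics/s1.png

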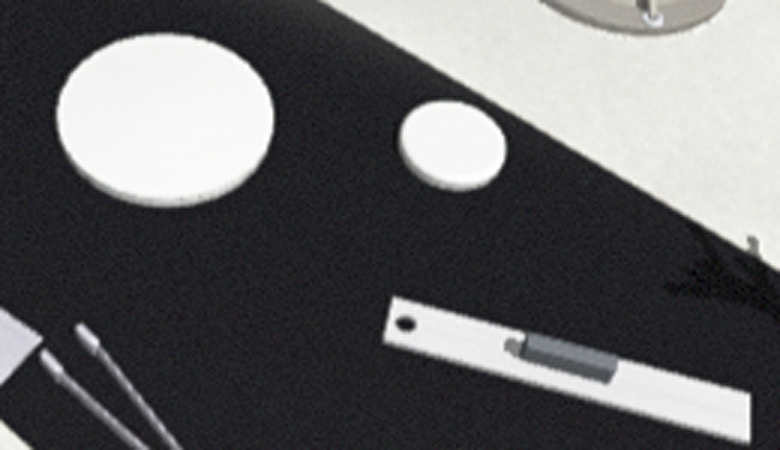

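The crops confirm both: a bar with a grey grip, hole at crop (320,123) towards the plate side, and the large white disc, which is about 203 mm across in both views. Next I'll refine the grip and check for obstacles.

Run:
```python
from h import *
s=dict(np.load('scene.npz'));t=dict(np.load('top.npz'))
vv,uu=np.mgrid[0:400,0:640]
for n,c in(('top',t),('scene',s)):
    f=K(c);z=c['z_map'].astype(float)
    P=np.stack([(uu-c['cx'])/f*z,(vv-c['cy'])/f*z,z],-1)
    X=(P-c['t'])@c['R']
    g=cv2.cvtColor(c['frame'],cv2.COLOR_RGB2GRAY)
    d=np.hypot(X[...,0]-.481,X[...,1]-.206)
    m=(z>0)&(d<.06)&(X[...,2]>.026); print(n,'grip',m.sum(),X[m].mean(0),X[m].min(0),X[m].max(0))
    m=(z>0)&(d<.13)&(X[...,2]<.02)&(g>150); print('bar z',np.median(X[m],0))
    m=(z>0)&(d<.3)&(X[...,2]>.05)
    if m.any():
        i=np.argmin(np.where(m,d,9)); print('near obst',d.flat[i],X.reshape(-1,3)[i]); print(X[m].max(0))
    d=np.hypot(X[...,0]-.5,X[...,1]+.198)
    for r0,r1 in((0,.035),(.04,.07),(.07,.095),(.11,.13)):
        m=(d>=r0)&(d<r1)&(z>0);print(r0,np.median(X[m][:,2]))
    m=(d<.11)&(X[...,2]>.008)&(g>120);print('disc extents',np.percentile(X[m],[1,50,99],axis=0).round(4).tolist())
    # path max height
    m=(z>0)&(X[...,0]>.3)&(X[...,0]<.7)&(X[...,1]>-.5)&(X[...,1]<.3);print('max h',X[m][:,2].max(),X[m][X[m][:,2].argmax()])
```

```text
top grip 104 [0.48063111 0.20559216 0.03388144] [0.46113549 0.1726464  0.0260499 ] [0.49861558 0.23778689 0.04562181]
bar z [0.47480061 0.21791842 0.00983762]
near obst 0.19027163688523507 [0.36127805 0.35388492 0.21371811]
[0.40043633 0.46153214 0.26883522]
0 0.021528515064613025
0.04 0.01973362207142006
0.07 0.017257590208234048
0.11 0.0036189217494217397
disc extents [[0.4067, -0.2933, 0.0093], [0.4988, -0.1992, 0.0187], [0.5943, -0.1066, 0.0278]]
max h 0.14066239424860472 [ 0.35318933 -0.41913066  0.14066239]
scene grip 212 [0.48345528 0.20566922 0.03295248] [0.46273458 0.17121657 0.02637496] [0.5020847  0.23871305 0.03886022]
bar z [0.48486015 0.2276764  0.00999757]
near obst 0.188948687952301 [0.36560268 0.35561639 0.21047521]
[0.40219542 0.45285012 0.2658104 ]
0 0.02274520795350054
0.04 0.020682289670041463
0.07 0.0183321389867031
0.11 0.004773550955421916
disc extents [[0.4094, -0.293, 0.0099], [0.5108, -0.1928, 0.0195], [0.598, -0.1046, 0.0251]]
max h 0.13811261830854757 [ 0.35934121 -0.41421082  0.13811262]
```

Request:
step_arm --pt "-264 -376 0 -40 0" --pt "-264 -376 0 -40 0" --pt "-264 -376 0 -40 0" --pt "-264 -376 0 -40 0" --pt "-264 -376 0 -40 0" --pt "-264 -376 0 -40 0" --pt "-264 -376 0 -40 0" --pt "-264 -376 0 -40 0" --pt "-264 -376 0 -40 0" --pt "-264 -376 0 -40 0" --pt "-264 -376 0 -40 0" --pt "-264 -376 0 -40 0" --pt "-264 -376 0 -40 0" --pt "-264 -376 0 -40 0" --pt "-264 -376 0 -40 0" --pt "-264 -376 0 -40 0"

```text
t: 1.43
eef_pos: [0.5193, -0.2012, 0.2531]
tool_rot: [0.0, 0.979, -0.204, -0.0]
contact_force: [0.3, -0.3, 0.4]
gripper_width: 1.0
```

```bash
cat >> h.py <<'E'
def yaw():
    w,x,y,z=bot.get_obs()['tool_rot']
    from scipy.spatial.transform import Rotation as Ro
    R=Ro.from_quat([x,y,z,w]).as_matrix(); return R
def go(x,y,z,ang=None):
    o=bot.get_obs();R=yaw();d=np.array([x,y,z])-o['eef_pos'];a=np.degrees(np.arctan2(R[1,0],R[0,0]))
    print('t',o['t'],'tcp',o['eef_pos'].round(4),'ang',a.round(2),'w',o['gripper_width'],'F',o['contact_force'].round(2),'Rz',R[:,2].round(4))
    print('tool shift mm',(R.T@d*1000).round(1),'spin',None if ang is None else round(-(ang-a),2),'q',o['q'].round(2))
E
python3 -c "
from h import *
go(.4815,.2055,.12,24.27)"
```

```text
t 1.4333 tcp [ 0.5193 -0.2012  0.2531] ang -23.6 w 0.9997426263417284 F [ 0.26 -0.32  0.41] Rz [-7.e-04 -5.e-04 -1.e+00]
tool shift mm [-197.4 -357.6  132.9] spin -47.87 q [ 0.51  0.3  -0.3   1.82  0.1   1.03 -0.25]
```

Request:
step_arm --pt "-197 -357 0 -47.8 0" --pt "-197 -357 0 -47.8 0" --pt "-197 -357 0 -47.8 0" --pt "-197 -357 0 -47.8 0" --pt "-197 -357 0 -47.8 0" --pt "-197 -357 0 -47.8 0" --pt "-197 -357 0 -47.8 0" --pt "-197 -357 0 -47.8 0" --pt "-197 -357 0 -47.8 0" --pt "-197 -357 0 -47.8 0" --pt "-197 -357 60 -47.8 0" --pt "-197 -357 90 -47.8 0" --pt "-197 -357 120 -47.8 0" --pt "-197 -357 130 -47.8 0" --pt "-197 -357 133 -47.8 0" --pt "-197 -357 133 -47.8 0" --pt "-197 -357 133 -47.8 0"

```text
t: 2.85
eef_pos: [0.4829, 0.2069, 0.1222]
tool_rot: [-0.0, 0.978, 0.211, 0.002]
contact_force: [-0.3, 0.6, -0.3]
gripper_width: 1.003
```

```bash
python3 -c "
from h import *
go(.4815,.2055,.036,24.27)
s=cam('scene','s2.png')
cv2.imwrite('pics/s2c.png',cv2.resize(s['frame'][180:340,370:570,::-1],None,fx=3.5,fy=3.5))
"
```

```text
t 2.85 tcp [0.4829 0.2069 0.1222] ang 24.31 w 1.0028008829503143 F [-0.33  0.58 -0.25] Rz [ 0.0029  0.0013 -1.    ]
tool shift mm [-2.1  0.7 86.2] spin 0.04 q [-0.05  0.47 -0.59  2.    0.36  0.78 -0.43]
```

View pics/s2c.png

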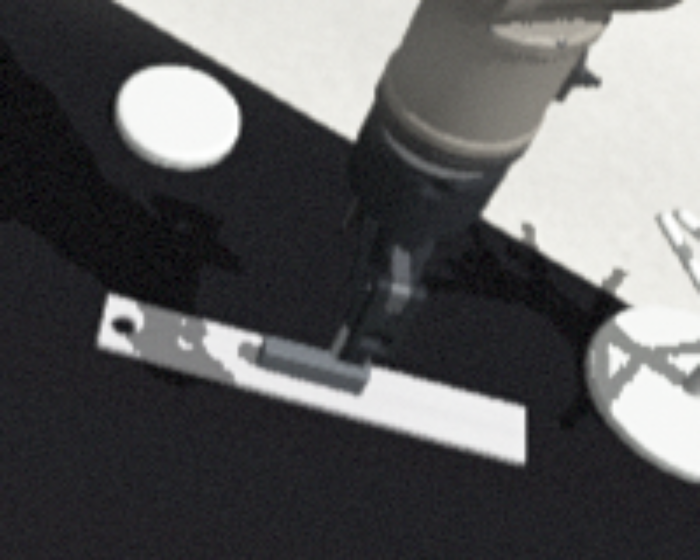

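The hand is above the grip, with the bar beneath it unchanged. Descending.

Request:
step_arm --pt "0 0 25 0 0" --pt "0 0 45 0 0" --pt "0 0 60 0 0" --pt "0 0 68 0 0" --pt "0 0 75 0 0" --pt "0 0 80 0 0" --pt "0 0 83 0 0" --pt "0 0 83 0 0" --pt "0 0 83 0 0"

```text
t: 3.65
eef_pos: [0.4817, 0.2067, 0.0378]
tool_rot: [-0.0, 0.977, 0.211, 0.0]
contact_force: [0.6, 0.4, -0.2]
gripper_width: 0.999
```

```bash
python3 -c "
from h import *
go(.4815,.2055,.036,24.27)
s=cam('scene','s3.png')
cv2.imwrite('pics/s3c.png',cv2.resize(s['frame'][220:340,390:550,::-1],None,fx=4.5,fy=4.5))
"
```

```text
t 3.65 tcp [0.4817 0.2067 0.0378] ang 24.37 w 0.9985648711871423 F [ 0.61  0.35 -0.25] Rz [ 8.e-04  3.e-04 -1.e+00]
tool shift mm [-0.7  1.   1.8] spin 0.1 q [-0.13  0.6  -0.5   2.04  0.48  0.62 -0.53]
```

View pics/s3c.png

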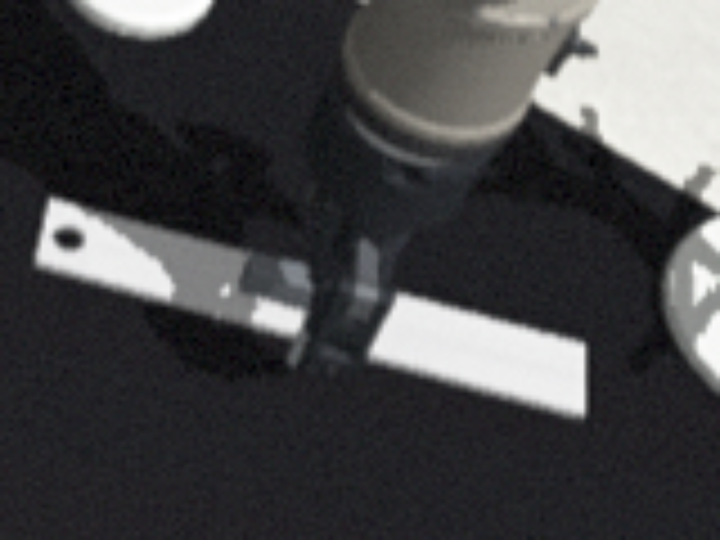

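Request:
step_arm --pt "0 0 0 0 0.6" --pt "0 0 0 0 1" --pt "0 0 0 0 1" --pt "0 0 0 0 1" --pt "0 0 0 0 1" --pt "0 0 0 0 1" --pt "0 0 0 0 1" --pt "0 0 0 0 1" --pt "0 0 0 0 1" --pt "0 0 0 0 1" --newtons 40

```text
t: 4.53
eef_pos: [0.4815, 0.2066, 0.0374]
tool_rot: [-0.0, 0.977, 0.211, 0.0]
contact_force: [-0.6, 0.6, 2.4]
gripper_width: 0.152
```

```bash
python3 -c "
from h import *
go(.5,-.199,.15,24.27)
s=cam('scene','s4.png')
print(proj(s,[.4815,.2055,.034]))
cv2.imwrite('pics/s4c.png',cv2.resize(s['frame'][220:340,390:550,::-1],None,fx=4.5,fy=4.5))
"
```

```text
t 4.5333 tcp [0.4815 0.2066 0.0374] ang 24.37 w 0.15217323651072803 F [-0.57  0.64  2.42] Rz [ 3.e-04  1.e-04 -1.e+00]
tool shift mm [-150.5  377.1 -112.6] spin 0.1 q [-0.13  0.6  -0.5   2.04  0.48  0.62 -0.53]
(np.float64(460.51332410329985), np.float64(281.2436850319383))
```

View pics/s4c.png

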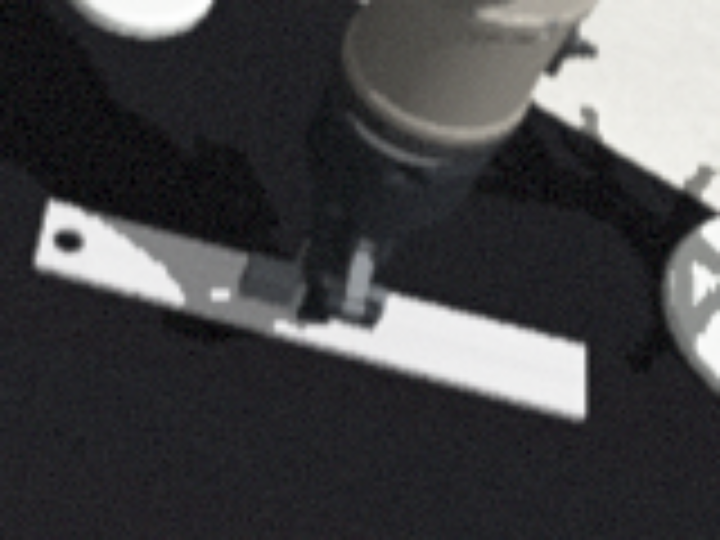

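The grip is held (opening about 13 mm), apparently a bit towards the plain end: finger at crop (340,290), grip centre at about (313,285). I'll lift and re-measure in the hand.

Request:
step_arm --pt "0 0 -5 0 1" --pt "0 0 -15 0 1" --pt "0 0 -30 0 1" --pt "0 0 -50 0 1" --pt "0 0 -65 0 1" --pt "0 0 -70 0 1" --pt "0 0 -70 0 1" --newtons 60

```text
t: 5.17
eef_pos: [0.4821, 0.2068, 0.1088]
tool_rot: [-0.0, 0.977, 0.211, 0.001]
contact_force: [-0.4, -0.3, -2.7]
gripper_width: 0.152
```

Request:
step_arm --pt "-5 12 0 0 1" --pt "-15 37 0 0 1" --pt "-26 65 0 0 1" --pt "-38 95 0 0 1" --pt "-50 125 0 0 1" --pt "-62 155 0 0 1" --pt "-74 185 0 0 1" --pt "-86 215 0 0 1" --pt "-98 245 0 0 1" --pt "-110 275 0 0 1" --pt "-122 305 0 0 1" --pt "-133 333 0 0 1" --pt "-142 355 0 0 1" --pt "-148 370 0 0 1" --pt "-150 377 0 0 1" --pt "-150 377 0 0 1" --pt "-150 377 0 0 1" --pt "-150 377 0 0 1"

```text
t: 6.67
eef_pos: [0.5, -0.1971, 0.1069]
tool_rot: [-0.001, 0.977, 0.212, -0.0]
contact_force: [-0.3, 0.1, -1.9]
gripper_width: 0.148
```

```bash
python3 -c "
from h import *
go(.5,-.199,.058,24.27)
s=cam('scene','s5.png');t=cam('top','t5.png')
cv2.imwrite('pics/s5c.png',cv2.resize(s['frame'][100:260,230:430,::-1],None,fx=3.8,fy=3.8))
cv2.imwrite('pics/t5c.png',cv2.resize(t['frame'][150:300,240:440,::-1],None,fx=3.8,fy=3.8))
"
```

```text
t 6.6667 tcp [ 0.5    -0.1971  0.1069] ang 24.5 w 0.1483604660336767 F [-0.31  0.06 -1.94] Rz [-7.0e-04  1.1e-03 -1.0e+00]
tool shift mm [-0.8  1.8 48.9] spin 0.23 q [ 0.67  0.5  -0.51  1.98  0.35  0.75  0.38]
```

View pics/s5c.png

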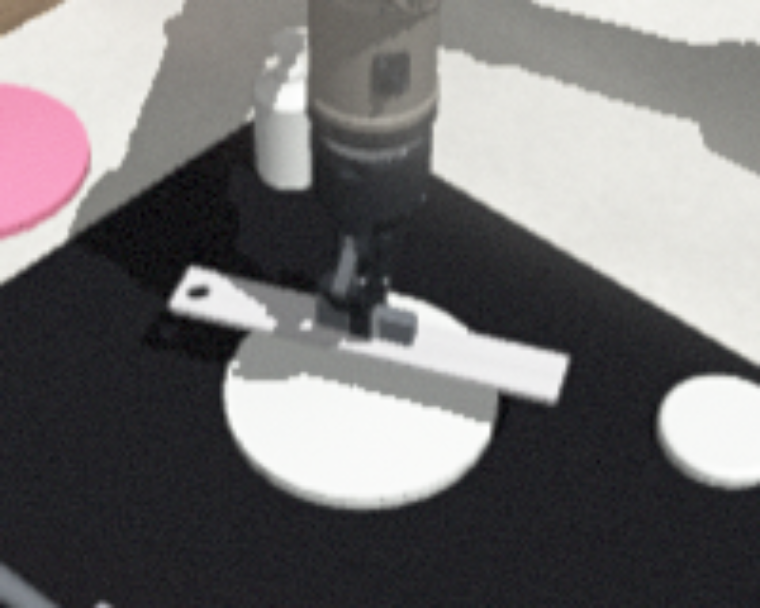

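View pics/t5c.png

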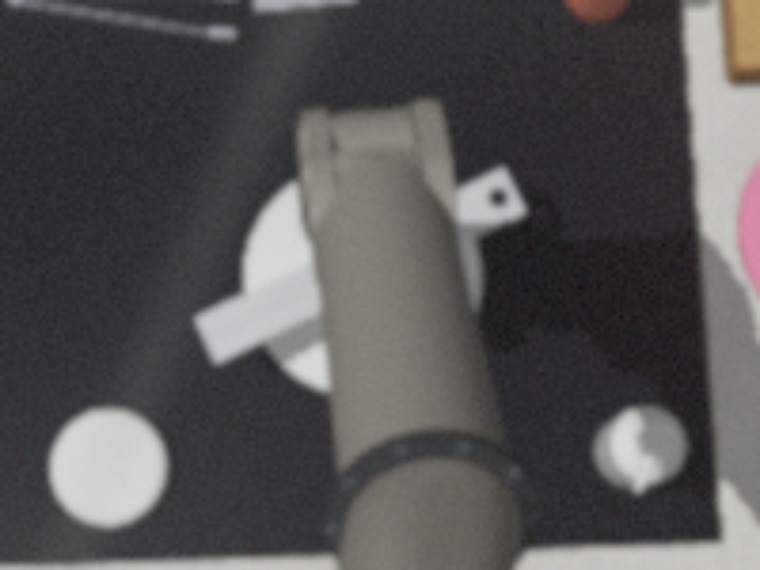

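Run:
```python
from h import *
s=dict(np.load('scene.npz'));t=dict(np.load('top.npz'))
vv,uu=np.mgrid[0:400,0:640]
for n,c in(('top',t),('scene',s)):
    f=K(c);z=c['z_map'].astype(float)
    X=(np.stack([(uu-c['cx'])/f*z,(vv-c['cy'])/f*z,z],-1)-c['t'])@c['R']
    g=cv2.cvtColor(c['frame'],cv2.COLOR_RGB2GRAY)
    m=(z>0)&(g>80)&(np.hypot(X[...,0]-.5,X[...,1]+.2)<.17)&(X[...,2]>.06)&(X[...,2]<.092)
    if n=='top': m&=g>150
    P=X[m];a=np.radians(-65.6);e=np.array([np.cos(a),np.sin(a)]);l=(P[:,:2]-[.5,-.197])@e
    for s0,s1 in((-.15,-.1),(-.1,-.05),(.05,.1),(.1,.15)):
        k=(l>s0)&(l<s1);print(n,s0,k.sum(),np.median(P[k],0).round(4))
    print('l range',np.percentile(l,[.5,1,99,99.5]))
    k=abs(l)>.05;A=np.c_[l[k],np.ones(k.sum())];print('slope deg',np.degrees(np.arctan(np.linalg.lstsq(A,P[k][:,2],rcond=None)[0])))
h=.0795
for c,o,k,pts in((s,(230,100),3.8,[(190,265),(170,312),(570,355),(553,403)]),(t,(240,150),3.8,[(506,165),(529,213),(193,320),(217,367)])):
    Q=np.array([ray(c,o[0]+u/k,o[1]+v/k,h) for u,v in pts]);print(Q.round(4).tolist(),Q.mean(0),np.linalg.norm(Q[0]-Q[2]),np.linalg.norm(Q[0]-Q[1]))
```

```text
top -0.15 173 [ 0.4512 -0.0879  0.0795]
top -0.1 215 [ 0.4693 -0.1287  0.0791]
top 0.05 31 [ 0.5412 -0.2819  0.0805]
top 0.1 128 [ 0.5491 -0.3037  0.0786]
l range [-0.13955813 -0.13835578  0.13710011  0.1384208 ]
slope deg [-0.04912358  4.52954256]
scene -0.15 197 [ 0.4532 -0.0867  0.08  ]
scene -0.1 243 [ 0.4722 -0.1275  0.0799]
scene 0.05 221 [ 0.5347 -0.2635  0.0801]
scene 0.1 164 [ 0.5522 -0.3038  0.0797]
l range [-0.13794659 -0.13684026  0.13773359  0.13983391]
slope deg [-0.02254459  4.55869429]
[[0.5405, -0.3326, 0.0795], [0.5828, -0.3085, 0.0795], [0.424, -0.0769, 0.0795], [0.4667, -0.0591, 0.0795]] [ 0.50350784 -0.19427244  0.0795    ] 0.2809731286292515 0.048600274798289635
[[0.5771, -0.3187, 0.0795], [0.5365, -0.3353, 0.0795], [0.4576, -0.0602, 0.0795], [0.4191, -0.0787, 0.0795]] [ 0.49757768 -0.1982377   0.0795    ] 0.28474538795009136 0.043840540031192296
```

The held bar is level (slope under 0.1°) and centred on the TCP within about 1 mm. Lowering.

Request:
step_arm --pt "0 1 8 0 1" --pt "0 1.5 20 0 1" --pt "0 1.5 32 0 1" --pt "0 1.5 40 0 1" --pt "0 1.5 44 0 1" --pt "0 1.5 46 0 1" --pt "0 1.5 47 0 1" --pt "0 1.5 47 0 1" --pt "0 1.5 47 0 1" --pt "0 1.5 47 0 1"

```text
t: 7.6
eef_pos: [0.5013, -0.2003, 0.0608]
tool_rot: [0.0, 0.977, 0.211, 0.0]
contact_force: [-1.0, 0.5, -0.9]
gripper_width: 0.15
```

```bash
python3 -c "
from h import *
go(.5005,-.199,.0554,24.27)"
```

```text
t 7.6 tcp [ 0.5013 -0.2003  0.0608] ang 24.37 w 0.14977783202297507 F [-0.96  0.54 -0.91] Rz [ 9.e-04 -3.e-04 -1.e+00]
tool shift mm [-0.2 -1.5  5.3] spin 0.1 q [ 0.63  0.57 -0.47  2.    0.4   0.67  0.33]
```

Request:
step_arm --pt "0 -1 1 0 1" --pt "0 -1.5 2 0 1" --pt "0 -1.5 2.7 0 1" --pt "0 -1.5 3.4 0 1" --pt "0 -1.5 4 0 1" --pt "0 -1.5 4 0 1" --pt "0 -1.5 4 0 1"

```text
t: 8.18
eef_pos: [0.5003, -0.1988, 0.0563]
tool_rot: [0.0, 0.977, 0.211, -0.0]
contact_force: [-0.4, -0.6, -2.1]
gripper_width: 0.147
```

Request:
step_arm --pt "0 0 0.3 0 1" --pt "0 0 0.6 0 1" --pt "0 0 0.9 0 1" --pt "0 0 1.0 0 1" --pt "0 0 1.0 0 1"

```text
t: 8.6
eef_pos: [0.5003, -0.1988, 0.0555]
tool_rot: [0.0, 0.977, 0.211, -0.0]
contact_force: [-0.9, 0.1, 2.4]
gripper_width: 0.146
```

Contact (+2.4 N, against about −2 N hanging). Releasing.

Request:
step_arm --pt "0 0 0 0 0.8" --pt "0 0 0 0 0.7" --pt "0 0 0 0 0.6" --pt "0 0 0 0 0.5" --pt "0 0 0 0 0.5" --pt "0 0 0 0 0.5" --pt "0 0 -5 0 0.5" --pt "0 0 -20 0 0.5" --pt "0 0 -40 0 0.5" --pt "0 0 -60 0 0.5" --pt "0 0 -80 0 0.5" --pt "0 0 -80 0 0.5" --newtons 20

```text
t: 9.6
eef_pos: [0.5026, -0.1992, 0.1393]
tool_rot: [0.002, 0.977, 0.211, 0.003]
contact_force: [-0.2, -0.3, 0.6]
gripper_width: 0.501
```

```bash
cat >> h.py <<'E'
def bar(h0,h1,ctr=(.5,-.199),tag='x'):
    vv,uu=np.mgrid[0:400,0:640]
    for n in('top','scene'):
        c=cam(n,n[0]+tag+'.png')
        f=K(c);z=c['z_map'].astype(float)
        X=(np.stack([(uu-c['cx'])/f*z,(vv-c['cy'])/f*z,z],-1)-c['t'])@c['R']
        g=cv2.cvtColor(c['frame'],cv2.COLOR_RGB2GRAY)
        a=np.radians(-65.6);e=np.array([np.cos(a),np.sin(a)]);p=np.array([-e[1],e[0]])
        D=X[...,:2]-np.array(ctr);l=D@e;w=D@p
        for s0,s1 in((-.14,-.125),(-.125,-.1),(-.1,-.07),(-.07,-.04),(.04,.07),(.07,.1),(.1,.125),(.125,.14)):
            k=(z>0)&(l>s0)&(l<s1)&(abs(w)<.035)&(X[...,2]>h0)&(X[...,2]<h1)&(g>70)
            if k.sum()>5: print(n,s0,k.sum(),'z %.4f w %.4f'%(np.median(X[k][:,2]),np.median(w[k])))
E
python3 -c "
from h import *
go(.5005,-.199,.0554,24.27)
bar(.0235,.04,tag='6')
s=dict(np.load('scene.npz'));t=dict(np.load('top.npz'))
cv2.imwrite('pics/s6c.png',cv2.resize(s['frame'][130:260,240:400,::-1],None,fx=4.5,fy=4.5))
cv2.imwrite('pics/t6c.png',cv2.resize(t['frame'][150:300,240:440,::-1],None,fx=3.8,fy=3.8))
"
```

```text
t 9.6 tcp [ 0.5026 -0.1992  0.1393] ang 24.37 w 0.5006721637497717 F [-0.16 -0.26  0.64] Rz [ 0.0059 -0.0022 -1.    ]
tool shift mm [-2.2 -1.5 83.9] spin 0.1 q [ 0.69  0.45 -0.53  1.96  0.31  0.81  0.41]
top -0.14 59 z 0.0277 w 0.0002
top -0.125 85 z 0.0284 w 0.0002
top -0.1 113 z 0.0280 w 0.0007
top -0.07 98 z 0.0274 w 0.0045
top 0.07 17 z 0.0278 w -0.0100
top 0.1 77 z 0.0281 w 0.0004
top 0.125 43 z 0.0268 w 0.0016
scene -0.14 65 z 0.0285 w 0.0015
scene -0.125 116 z 0.0284 w 0.0034
scene -0.1 131 z 0.0285 w 0.0026
scene -0.07 134 z 0.0291 w 0.0031
scene 0.04 124 z 0.0289 w 0.0029
scene 0.07 122 z 0.0286 w 0.0023
scene 0.1 101 z 0.0284 w 0.0034
scene 0.125 49 z 0.0281 w -0.0013
```

View pics/s6c.png

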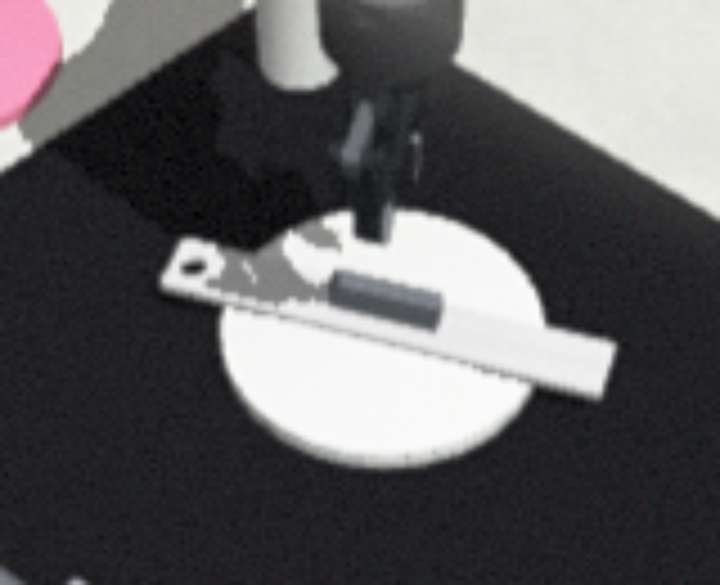

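View pics/t6c.png

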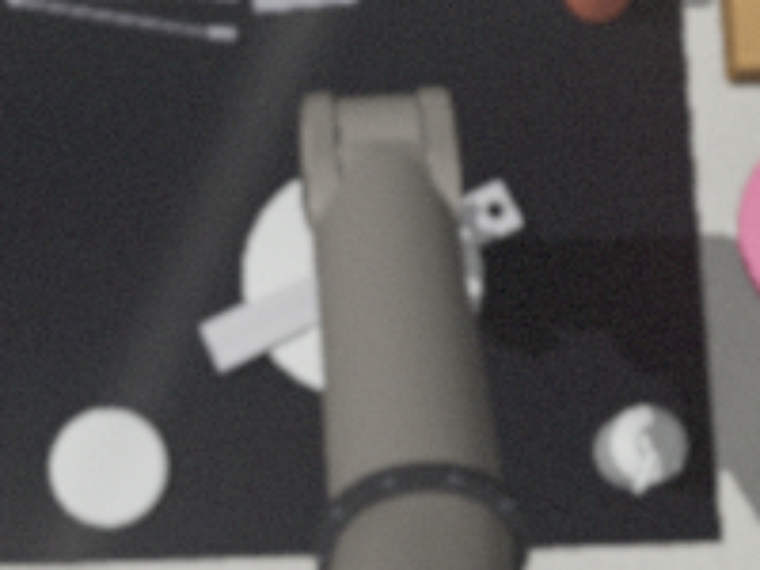

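The straightedge is released and lies level (top z 0.028 along its whole length) across the middle of the plate. Next I'll shut the jaws and hover over hole_end.

Request:
step_arm --pt "0 30 0 0 1" --pt "0 60 0 0 1" --pt "0 85 0 0 1" --pt "0 100 0 0 1" --pt "0 100 0 0 1" --pt "0 100 0 0 1" --pt "0 100 20 0 1" --pt "0 100 40 0 1" --pt "0 100 60 0 1" --pt "0 100 70 0 1" --pt "0 100 72 0 1" --pt "0 100 72 0 1" --pt "0 100 72 0 1"

```text
t: 10.78
eef_pos: [0.5421, -0.2895, 0.0641]
tool_rot: [0.0, 0.977, 0.211, 0.0]
contact_force: [0.4, 0.5, 0.2]
gripper_width: -0.001
```

```bash
python3 -c "
from h import *
go(.5418,-.2901,.050,24.37)
s=cam('scene','s7.png')
cv2.imwrite('pics/s7c.png',cv2.resize(s['frame'][130:260,240:400,::-1],None,fx=4.5,fy=4.5))
"
```

```text
t 10.7833 tcp [ 0.5421 -0.2895  0.0641] ang 24.41 w -0.0006245031229684623 F [0.41 0.49 0.22] Rz [ 8.e-04 -1.e-04 -1.e+00]
tool shift mm [-0.5  0.5 14.1] spin 0.04 q [ 0.72  0.65 -0.45  1.82  0.39  0.76  0.49]
```

View pics/s7c.png

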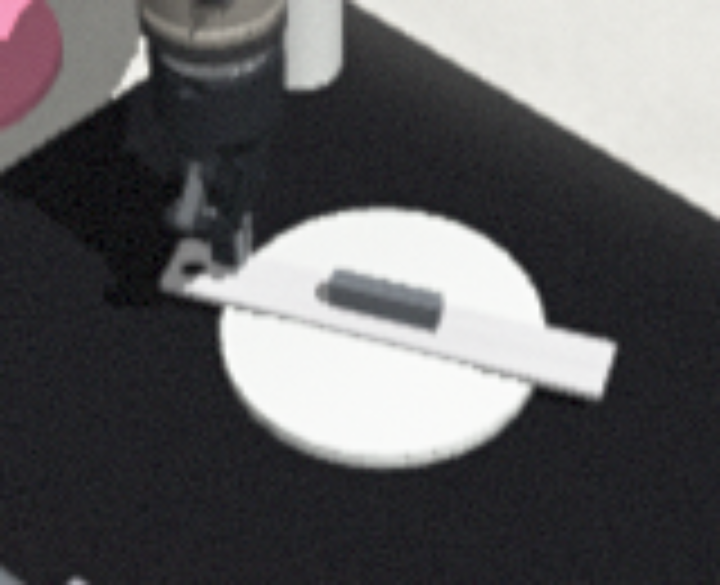

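The shut fingertips are over the hole end at about 100 mm. Pressing slowly.

Request:
step_arm --pt "0 0 6 0 1" --pt "0 0 10 0 1" --pt "0 0 12 0 1" --pt "0 0 13 0 1" --pt "0 0 14 0 1" --pt "0 0 15 0 1" --pt "0 0 16 0 1" --pt "0 0 17 0 1" --pt "0 0 17.5 0 1" --pt "0 0 18 0 1" --pt "0 0 18 0 1" --pt "0 0 18 0 1"

```text
t: 11.83
eef_pos: [0.5417, -0.29, 0.0454]
tool_rot: [0.0, 0.977, 0.211, 0.0]
contact_force: [-0.1, -0.2, 1.8]
gripper_width: 0.001
```

Request:
step_arm --pt "0 0 0.5 0 1" --pt "0 0 1 0 1" --pt "0 0 1.5 0 1" --pt "0 0 1.5 0 1" --pt "0 0 1.5 0 1"

```text
t: 12.25
eef_pos: [0.5418, -0.29, 0.0448]
tool_rot: [0.0, 0.977, 0.211, 0.0]
contact_force: [-1.5, -0.0, 10.1]
gripper_width: -0.004
```

```bash
python3 -c "
from h import *
go(.5418,-.2901,.044,24.37)
bar(.015,.045,tag='8')"
```

```text
t 12.25 tcp [ 0.5418 -0.29    0.0448] ang 24.37 w -0.0038054732088831935 F [-1.5  -0.04 10.11] Rz [ 3.e-04 -6.e-04 -1.e+00]
tool shift mm [0.  0.1 0.8] spin -0.0 q [ 0.71  0.68 -0.44  1.82  0.41  0.73  0.47]
top -0.14 37 z 0.0418 w 0.0000
top -0.125 91 z 0.0409 w -0.0003
top -0.1 157 z 0.0369 w -0.0011
top -0.07 202 z 0.0318 w -0.0024
top 0.04 187 z 0.0230 w -0.0014
top 0.07 60 z 0.0221 w 0.0036
scene -0.14 53 z 0.0431 w 0.0014
scene -0.125 111 z 0.0422 w 0.0034
scene -0.1 217 z 0.0382 w 0.0113
scene -0.07 219 z 0.0355 w 0.0138
scene 0.04 186 z 0.0257 w 0.0092
scene 0.07 179 z 0.0231 w 0.0071
scene 0.1 53 z 0.0213 w 0.0142
scene 0.125 43 z 0.0195 w 0.0095
```

The hole end dipped onto the rim: the bar is tilted by about 5° and the force jumped from 2 N to 10 N. I'll let it back slowly and move to the plain end.

Request:
step_arm --pt "0 0 -1.5 0 1" --pt "0 0 -3 0 1" --pt "0 0 -4.5 0 1" --pt "0 0 -6 0 1" --pt "0 0 -7.5 0 1" --pt "0 0 -10 0 1" --pt "0 0 -20 0 1" --pt "0 0 -40 0 1" --pt "0 0 -60 0 1" --pt "0 0 -60 0 1"

```text
t: 13.18
eef_pos: [0.5439, -0.2906, 0.1081]
tool_rot: [0.002, 0.977, 0.211, 0.002]
contact_force: [1.1, -0.2, 0.3]
gripper_width: 0.002
```

Request:
step_arm --pt "0 -15 0 0 1" --pt "0 -45 0 0 1" --pt "0 -80 0 0 1" --pt "0 -115 0 0 1" --pt "0 -150 0 0 1" --pt "0 -180 0 0 1" --pt "0 -195 0 0 1" --pt "0 -200 0 0 1" --pt "0 -200 0 0 1" --pt "0 -200 0 0 1"

```text
t: 14.02
eef_pos: [0.4596, -0.1087, 0.104]
tool_rot: [0.0, 0.978, 0.211, 0.0]
contact_force: [0.3, -1.0, -0.6]
gripper_width: 0.005
```

```bash
python3 -c "
from h import *
go(.4592,-.1079,.060,24.37)
bar(.0235,.045,tag='9')
s=dict(np.load('scene.npz'));t=dict(np.load('top.npz'))
cv2.imwrite('pics/s9c.png',cv2.resize(s['frame'][130:260,240:400,::-1],None,fx=4.5,fy=4.5))
cv2.imwrite('pics/t9c.png',cv2.resize(t['frame'][150:300,240:440,::-1],None,fx=3.8,fy=3.8))
"
```

```text
t 14.0167 tcp [ 0.4596 -0.1087  0.104 ] ang 24.33 w 0.004546719870281445 F [ 0.29 -1.02 -0.58] Rz [ 7.e-04 -6.e-04 -1.e+00]
tool shift mm [-0.1 -0.9 44. ] spin -0.04 q [ 0.55  0.42 -0.54  2.13  0.34  0.68  0.21]
top 0.04 109 z 0.0276 w 0.0008
top 0.07 99 z 0.0279 w 0.0008
top 0.1 75 z 0.0269 w 0.0020
top 0.125 36 z 0.0285 w -0.0006
scene -0.14 68 z 0.0282 w 0.0029
scene -0.125 113 z 0.0283 w 0.0015
scene -0.1 139 z 0.0288 w 0.0032
scene -0.07 134 z 0.0286 w 0.0014
scene 0.04 124 z 0.0290 w 0.0034
scene 0.07 125 z 0.0287 w 0.0028
scene 0.1 98 z 0.0287 w 0.0035
scene 0.125 51 z 0.0290 w -0.0005
```

View pics/s9c.png

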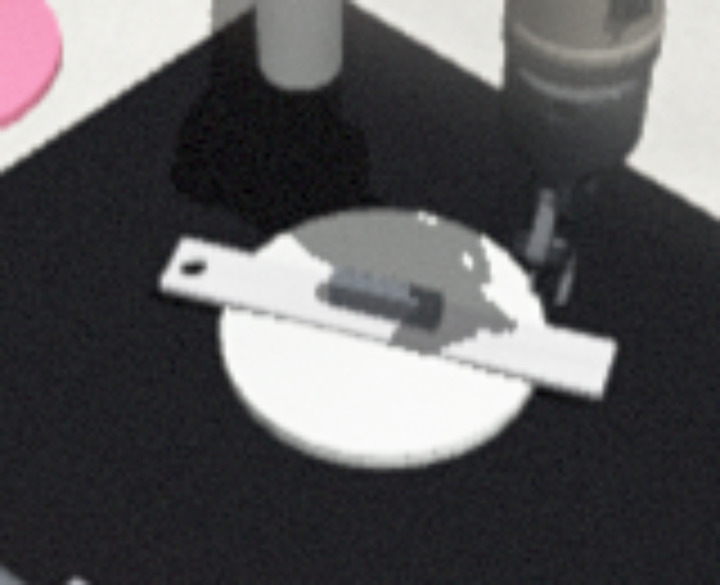

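View pics/t9c.png

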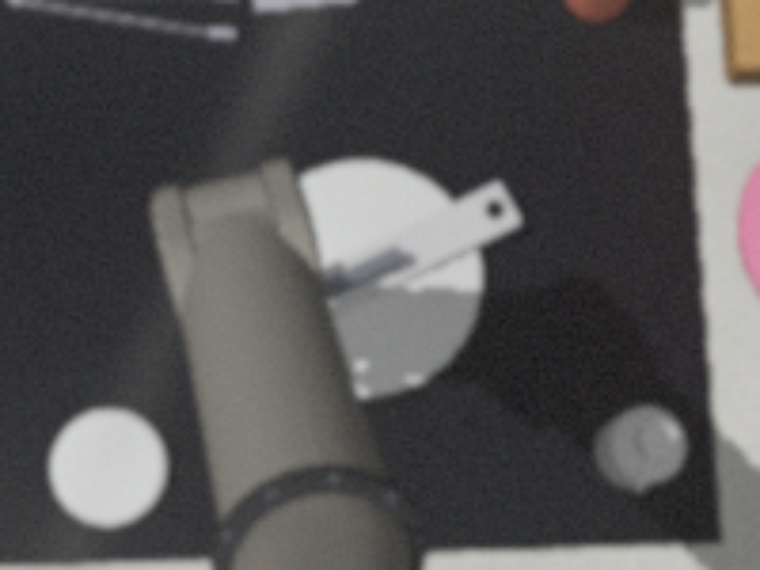

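The bar fell back level and hasn't moved. Pressing the plain end.

Request:
step_arm --pt "0 0 15 0 1" --pt "0 0 30 0 1" --pt "0 0 42 0 1" --pt "0 0 48 0 1" --pt "0 0 51 0 1" --pt "0 0 52.5 0 1" --pt "0 0 53.5 0 1" --pt "0 0 54.5 0 1" --pt "0 0 55.5 0 1" --pt "0 0 56.5 0 1" --pt "0 0 57.5 0 1" --pt "0 0 58 0 1" --pt "0 0 58.5 0 1" --pt "0 0 58.5 0 1" --pt "0 0 58.5 0 1"

```text
t: 15.37
eef_pos: [0.4591, -0.1077, 0.0453]
tool_rot: [0.0, 0.977, 0.211, 0.0]
contact_force: [-0.3, 0.5, 0.9]
gripper_width: 0.001
```

Request:
step_arm --pt "0 0 0.5 0 1" --pt "0 0 1 0 1" --pt "0 0 1.4 0 1" --pt "0 0 1.4 0 1" --pt "0 0 1.4 0 1"

```text
t: 15.78
eef_pos: [0.4592, -0.1076, 0.0444]
tool_rot: [0.0, 0.977, 0.211, 0.0]
contact_force: [-2.2, 1.5, 9.5]
gripper_width: -0.002
```

```bash
python3 -c "
from h import *
go(.4592,-.1079,.044,24.37)
bar(.015,.045,tag='10')"
```

```text
t 15.7833 tcp [ 0.4592 -0.1076  0.0444] ang 24.38 w -0.0017773035881797942 F [-2.21  1.46  9.53] Rz [ 3.e-04 -4.e-04 -1.e+00]
tool shift mm [-0.1  0.3  0.4] spin 0.01 q [ 0.48  0.52 -0.47  2.16  0.44  0.56  0.12]
top 0.04 194 z 0.0322 w -0.0019
top 0.07 160 z 0.0356 w -0.0014
top 0.1 85 z 0.0403 w 0.0021
top 0.125 34 z 0.0413 w 0.0004
scene -0.14 60 z 0.0192 w 0.0006
scene -0.125 105 z 0.0208 w 0.0069
scene -0.1 127 z 0.0229 w 0.0145
scene -0.07 213 z 0.0253 w 0.0081
scene 0.04 201 z 0.0359 w 0.0132
scene 0.07 201 z 0.0382 w 0.0123
scene 0.1 96 z 0.0420 w 0.0043
scene 0.125 47 z 0.0433 w 0.0061
```

The plain end is on the rim (9.5 N, about 5°). I'll let it back slowly and move the arm clear.

Request:
step_arm --pt "0 0 -1.5 0 1" --pt "0 0 -3 0 1" --pt "0 0 -4.5 0 1" --pt "0 0 -6 0 1" --pt "0 0 -7.5 0 1" --pt "0 0 -10 0 1" --pt "0 0 -20 0 1" --pt "0 0 -50 0 1" --pt "0 0 -90 0 1" --pt "0 0 -120 0 1" --pt "0 -30 -140 0 1" --pt "0 -70 -140 0 1" --pt "0 -110 -140 0 1" --pt "0 -150 -140 0 1" --pt "0 -190 -140 0 1" --pt "0 -190 -140 0 1" --pt "0 -190 -140 0 1" --pt "0 -190 -140 0 1"

```text
t: 17.38
eef_pos: [0.3807, 0.0651, 0.1843]
tool_rot: [0.0, 0.977, 0.211, 0.0]
contact_force: [0.5, 0.0, -0.4]
gripper_width: -0.004
```

Run:
```python
from h import *
go(.5,0,.2)
bar(.0235,.045,tag='11')
s=dict(np.load('scene.npz'));t=dict(np.load('top.npz'))
cv2.imwrite('pics/s11c.png',cv2.resize(s['frame'][130:260,240:400,::-1],None,fx=4.5,fy=4.5))
cv2.imwrite('pics/t11c.png',cv2.resize(t['frame'][150:300,240:440,::-1],None,fx=3.8,fy=3.8))
c=t
g=cv2.cvtColor(c['frame'],cv2.COLOR_RGB2GRAY);print('top view disc rim diff vs start')
g0=cv2.cvtColor(cv2.imread('pics/t0.png'),cv2.COLOR_BGR2GRAY)
for v in (195,200,250): print(v,np.where(g0[v,290:380]>120)[0][[0,-1]]+290,np.where(g[v,290:380]>120)[0][[0,-1]]+290)
```

```text
t 17.3833 tcp [0.3807 0.0651 0.1843] ang 24.4 w -0.004407376002861436 F [ 0.52  0.02 -0.4 ] Rz [ 6.e-04 -6.e-04 -1.e+00]
tool shift mm [ 81.8 108.6 -15.6] spin None q [ 0.38  0.16 -0.76  2.23  0.15  0.8  -0.05]
top -0.14 57 z 0.0287 w 0.0013
top -0.125 85 z 0.0286 w -0.0005
top -0.1 102 z 0.0284 w 0.0000
top -0.07 113 z 0.0280 w 0.0006
top 0.04 113 z 0.0276 w 0.0019
top 0.07 105 z 0.0284 w 0.0020
top 0.1 77 z 0.0279 w 0.0012
top 0.125 43 z 0.0274 w 0.0056
scene -0.14 66 z 0.0288 w 0.0024
scene -0.125 118 z 0.0286 w 0.0021
scene -0.1 134 z 0.0287 w 0.0023
scene -0.07 135 z 0.0285 w 0.0018
scene 0.04 131 z 0.0285 w 0.0048
scene 0.07 127 z 0.0288 w 0.0042
scene 0.1 96 z 0.0286 w 0.0053
scene 0.125 52 z 0.0285 w 0.0028
top view disc rim diff vs start
195 [320 349] [320 349]
200 [313 356] [313 372]
250 [319 351] [319 348]
```

View pics/s11c.png

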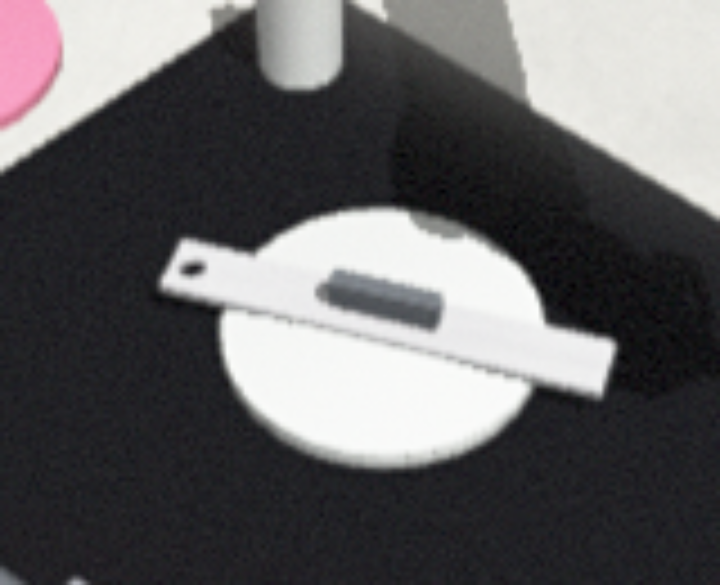

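View pics/t11c.png

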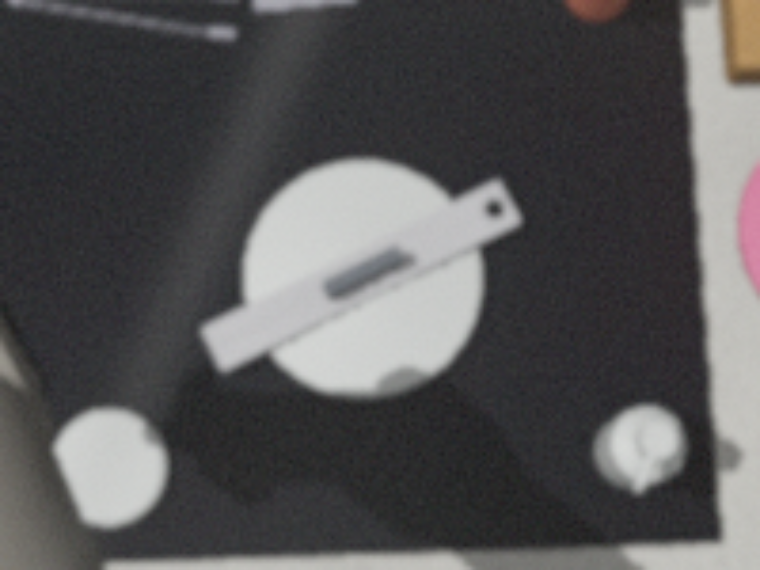

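The bar lies level across the middle of the plate: the grip's centre at top-crop (368,273) sits on the disc's centre at about (364,277). The plate's rim pixels match the first picture and the arm is clear. Handing in.

```bash
python3 -c "
from h import *
print(bot.hand_in())"
```

```text
the job is handed in; nothing more can be done
None
```

I laid the straightedge across the middle of the large white plate and let it go. I then pressed first the hole end and then the plain end onto the rim. The job was handed in at about 17.5 s of the 51 s allowed.

- **Setting down:** the bar was lowered in small steps until the force rose to about 2.4 N, then released. It lay level across the plate.
- **Hole end:** the force reached about 10 N once the bar met the rim, with the bar tilted about 5°. It fell back level.
- **Plain end:** the force reached about 9.5 N, again at about 5°. It fell back level.
- **Last pictures:** both views show the bar level, with its top at z of about 0.028 m along its length. It is centred on the plate within a few mm.
- **Plate:** where the bar does not hide them, the rim pixels match the first picture within 1 px, apart from one edge in the shadow at the lower rim (351 to 348).
- **Arm:** it was clear of everything when I handed in.

One disagreement: the scene camera placed the bar 2 to 4 mm to one side compared with the top camera. It showed a similar offset for the plate before anything moved, so I put this down to that camera seeing the side faces. No check failed.

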